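Close the balance's draught shield and tare

TASK

The beaker is on the pan of the analytical balance, ready to be tared. With your fingertips push the top hatch and the right-hand side door (right as seen from the front of the balance) of the draught shield fully shut, by their blue grips and without pinching these or shoving the balance hard; only then press the wide blue tare key down and let it come back up. Keep the left door shut, leave the other keys alone, and do not disturb the beaker or the things standing around.

Things in the scene. Friction and masses are not known exactly. Their poses are not given: they have to be found in the camera images.
- balance: cream analytical balance on the bench, 210 wide (local y) x 330 deep (local x) x 268 mm high. Origin: centre of its underside; local x from its front (key panel, facing the robot within 0.25 rad) to its rear, y to its left, z up. Its glass draught shield covers local x -0.060 to 0.120, |y| < 0.105, z 0.068 to 0.268; front pane fixed; all doors slide to the rear (+x) to open and stick out behind
- hatch (a joint): opening of the glass top hatch in m: 0 = fully shut (front stop), 0.11 = fully open; it slides level along local x of the balance with about 1.5 N of friction and stays where it is left
- hatch_grip (a point): centre of the top of the hatch's blue finger ridge. The ridge is 14 mm thick along local x, 80 mm long along local y and stands 22 mm proud of the flat glass of the hatch, which runs on behind it for 146 mm; it is pushed shut towards local -x on the ridge's rear face (7 mm behind this point). Axes as the balance's
- right_door (a joint): opening of the right-hand glass side door (local -y side) in m: 0 = fully shut (front stop), 0.11 = fully open; slides along local x with about 1.5 N of friction and stays where it is left
- right_door_grip (a point): top centre of the right door's blue vertical strip: 14 mm thick along local x, 22 mm out from the door glass (glass face at local y -0.102, strip's outer edge -0.124, this point -0.112), running 150 mm straight down from here (z 0.251 to 0.101). The door is pushed shut towards local -x on the strip's rear face, 7 mm behind this point. Axes as the balance's
- left_door (a joint): opening of the left-hand side door (mirror of the right one, with the same blue strip), in m; starts shut at 0
- tare_key (a joint): travel of the tare key in m: 0 = up, 0.0035 = fully down; its spring needs 1.2 N to start and 4 N to bottom, and it comes back up when let go
- tare_key_top (a point): centre of the top of the tare key: the wide blue key, 44 mm (local y) x 24 mm, in the middle of the key panel, standing about 5 mm proud of it; it moves along the panel's normal, tipped 0.2 rad from vertical. The chamber's front face is 70 mm behind it
- power_key (a joint): travel of the red on/off key in m (20 x 24 mm, 72 mm to the left of the tare key's centre), 0 = up, 0.0035 = down
- print_key (a joint): travel of the grey print key in m (20 x 24 mm, 72 mm to the right of the tare key's centre), 0 = up, 0.0035 = down
- beaker: glass beaker, 52 mm across, 62 mm high, standing on the steel pan (90 mm across, top at z 0.084) inside the draught shield; origin: centre of its underside, z up
- wine_bottle: dark green wine bottle, 74 mm across, 312 mm high with its cork, standing left of the balance; origin: centre of its underside
- spirit_bottle: amber bottle with yellow neck foil, 74 mm across, 312 mm high with its cork, standing left of the balance; origin: centre of its underside
- flask: clear conical flask, 80 mm across its foot, 122 mm high, standing left of the balance; origin: centre of its underside
- weight: steel knob weight, 26 mm across, 55 mm high, right of the balance; origin: centre of its underside
- vial: amber vial with white cap, 28 mm across, 55 mm high, right of the balance; origin: centre of its underside
- sample_bottle: amber sample bottle with white cap, 50 mm across, 105 mm high, right of the balance; origin: centre of its underside
- spatula: double-ended steel lab spatula, 185 mm long along its x, 12 mm wide and 8 mm thick, lying flat to the right; origin: mid-length, on the bench
Mind the look-alikes: they are no part of the job. What is shaped like the beaker but pink or yellow is not meant.

How it is judged:
On the way, in this order (a step that is already met when the one before it is completed fails the run):
1. the top hatch and the right-hand door are both fully shut (within 3 mm) (value of joint each of hatch, right_door below 0.003 m), for 0.2 s.
2. the tare key is pressed down by at least 2.5 mm of its 3.5 mm, with the shield shut (all of step 1 and value of joint tare_key above 0.0025 m), for 0.05 s.
At the end, for the whole second after the job is handed in: hatch, right door and left door each within 3 mm of fully shut, the tare key back up (within 1 mm), the beaker upright and at rest on the pan (all of step 1 and value of joint left_door below 0.003 m and value of joint tare_key below 0.001 m and angle between beaker's own z axis and vertical below 0.1 rad and linear speed of beaker below 0.02 m/s and z of beaker in the frame of balance between 0.08 and 0.09 m); the robot touches nothing.
It fails at once if the tare key is pressed (over 1.5 mm) while the hatch or the right door is still open (over 5 mm) (value of joint tare_key above 0.0015 m and value of joint any of hatch, right_door above 0.005 m).
It fails at once if the on/off key or the print key is pressed (over 1.5 mm), or the left door is opened (over 8 mm) (value of joint any of power_key, print_key above 0.0015 m or value of joint left_door above 0.008 m).
It fails at once if a blue grip is pinched: the fingers bear on the front half of it with more than 8 N (contact force between any of hatch_c2, right_door_c2 and the fingers above 8 N).
It fails at once if the balance is shoved: more than 80 N on it (contact force between balance and anything else above 80 N).
It fails at once if the beaker is shifted more than 5 mm or lifted, or a thing standing around is moved more than 20 mm or lifted (distance of beaker from where it was at the start of the episode above 0.005 m or distance of any of wine_bottle, spirit_bottle, flask, weight, vial, sample_bottle, spatula from where it was at the start of the episode above 0.02 m).
It also fails if it takes over 48 s, if anything falls off the work surface, if the arm or the gripper's body presses on something with over 40 N, if the wrist force passes 120 N, or if a joint passes its speed limit or range.

ROBOT

A 7-joint arm with a two-finger parallel gripper is mounted at the origin on the work surface. World frame = base frame: x ahead of the robot, y to its left, z up, the work surface at z = 0. Lengths are in m, angles in rad, forces in N, time in s.
With the tool pointing down it reaches from about 0.425 to 0.925 m from the base axis. Payload 6.8 kg.
Tool frame: the origin (TCP) lies midway between the tips of the shut fingers; the grasp point (between the pads) lies 19 mm behind it; z points along the fingers, y is the line along which they close (so a half turn about z gives the same grasp; the last joint's range is limited). The gripper opens to 85 mm and grips with 20 to 120 N. Pads are 22 mm wide; open, the fingers measure 114 mm over their backs; the gripper's body (76 mm by 85 mm) begins 54 mm behind the grasp point. The pads swing forward as they close: fully open they stand 13 mm farther back than shut.
Start: joints at [1.15, 0.477, 0.022, 1.555, -0.011, 1.109, -0.083], TCP at [0.208, -0.642, 0.231] pointing down, gripper open.
Joint ranges: [-2.96, 2.96], [-0.34, 2.1], [-1.41, 1.46], [0.24, 2.44], [-1.37, 4.51], [0.17, 1.92], [-2.96, 2.96]. Speed limits (rad/s): [2.39, 2.39, 3.14, 3.14, 3.14, 3.14, 3.14].

INTERFACE

Orientations are given as a unit quaternion [w, x, y, z].
In Python, from station import bot gives the robot as it stands.
- The arm moves only by the tool jog_arm, never from a script. Its argument "rows" is a list of rows, each an object of numbers: "fingers": the finger opening in mm, from 0 to 85.4; "x", "y", "z": the shift along the tool's x, y, z in mm; "ax", "ay", "az": the turn, a rotation vector about the tool's x, y, z in degrees. A call has exactly 8 rows; each row shifts and turns the commanded pose from where the row before left it, along the tool's axes as they then stand; what a row does not reach is not made up. A row lasts 1/10 s, in which the tool goes at most 50 mm and 8.59 degrees, less where a joint would pass 70% of its speed; a pose out of reach is approached as far as the arm can. A call with a gripper value outside its range is refused whole. The fingers move at their own pace and stop on an object; "force" is the grip in N (left out, the last holds). Time passes only in rows, so rows that do not move let the fingers close, or fill a call up. It gives the time, the measured TCP pose, the force, the opening and the grip force at its end, in the units of the state.
- bot.get_obs(): the state, without advancing time (a new reading comes with each control period).
- bot.read_camera(name): name is "side" or "top" or "wrist"; returns a dict with "pixels" (400x640x3 uint8, red, green, blue), "vertical_fov" (degrees; the focal length in pixels is half the picture's height over the tangent of half this angle, whatever the lens; pixels are square), "cx", "cy" (the principal point, pixels), "dist_coeffs" ([k1, k2, p1, p2, k3] as OpenCV has them; the pictures are not rectified), "world_from_camera" (4x4, takes a point from camera to world coordinates). Camera axes: x right, y down, z forward; pixel columns grow to the right and rows downward; lengths in m; the calibration is good to about 2 mm. A picture is of the moment at which its call begins. There is no depth.
- bot.hand_in(): hands the job in; it is judged then, once.
The state is a dict: "t": time; "q": joint angles; "joint_vel": joint speeds; "joint_torque": joint torques, N m; "eef_pos": TCP position; "tool_rot": TCP orientation; "contact_force": force on the tool from outside, world axes, zero at the start; "torque": the same for the moment, N m; "gripper_width": opening from 0.0 (shut) to 1.0 (fully open); "grasp_force": force on a finger pad.
Only numpy, scipy, OpenCV 4.12 (cv2) and the standard library are available. Lean on these libraries where they do the work, as an engineer would, in place of code of your own. Each camera call takes 0.05 s, during which the arm holds its last target. There are 200 camera calls.

## Working session

There is one attempt and no reset: what is moved stays moved. The work goes in short steps, Python scripts to look and compute and a tool call to move; the robot and the scene stay as the last step left them, time stands still between calls to the robot, and variables do not carry over. Pictures are saved under pics/ and viewed, at most 10 in all, crops included, and the job is handed in when it is done.

Besides the shell and the picture viewer there is one more tool, called after "Call:" by a JSON object that holds its "fn" and its "kwargs". jog_arm: Moves the arm, as the interface text tells. Its arguments: {"type":"object","properties":{"rows":{"type":"array","items":{"type":"object","properties":{"fingers":{"type":"number"},"x":{"type":"number"},"y":{"type":"number"},"z":{"type":"number"},"ax":{"type":"number"},"ay":{"type":"number"},"az":{"type":"number"}}}},"force":{"type":"number"}},"required":["rows"]}

```bash
ls; mkdir -p pics; cat > h.py <<'E'
import numpy as np, cv2
from station import bot
def cam(n):
    c=bot.read_camera(n); f=200/np.tan(np.radians(c["vertical_fov"])/2)
    K=np.array([[f,0,c["cx"]],[0,f,c["cy"]],[0,0,1.]])
    return c["pixels"],K,np.array(c["dist_coeffs"],float),np.array(c["world_from_camera"])
def save(n,p): cv2.imwrite(p,cv2.cvtColor(n,cv2.COLOR_RGB2BGR))
def proj(P,K,d,T):
    Ti=np.linalg.inv(T); r,_=cv2.Rodrigues(Ti[:3,:3])
    return cv2.projectPoints(np.array(P,float).reshape(-1,1,3),r,Ti[:3,3],K,d)[0].reshape(-1,2)
E
python3 - <<'E'
from h import *
for n in("side","top"):
    p,K,d,T=cam(n); save(p,f"pics/{n}0.png"); print(n,K[0,0],T.round(3).tolist())
o=bot.get_obs(); print(o["t"],o["eef_pos"],o["tool_rot"])
E
```

```text
pics
side 474.1790290331161 [[-0.566, -0.604, 0.562, -0.247], [-0.824, 0.423, -0.376, 0.49], [-0.01, -0.676, -0.737, 1.22], [0.0, 0.0, 0.0, 1.0]]
top 402.7458263491152 [[-0.019, -0.988, 0.151, 0.354], [-1.0, 0.019, -0.003, -0.044], [0.001, -0.152, -0.988, 1.301], [0.0, 0.0, 0.0, 1.0]]
0.1 [ 0.20754307 -0.64174097  0.23042893] [-8.02541966e-04  9.87795235e-01  1.55755896e-01 -1.76015704e-04]
```

View pics/side0.png

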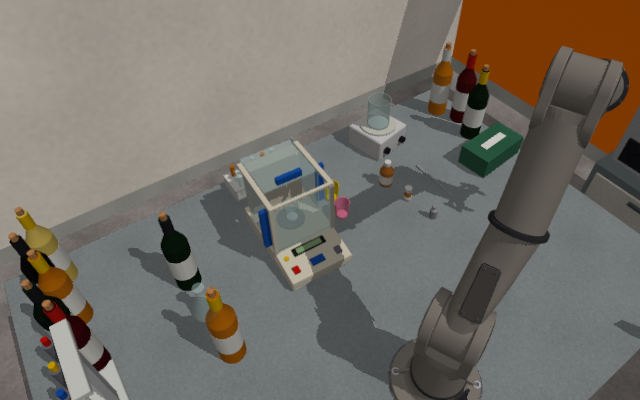

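View pics/top0.png

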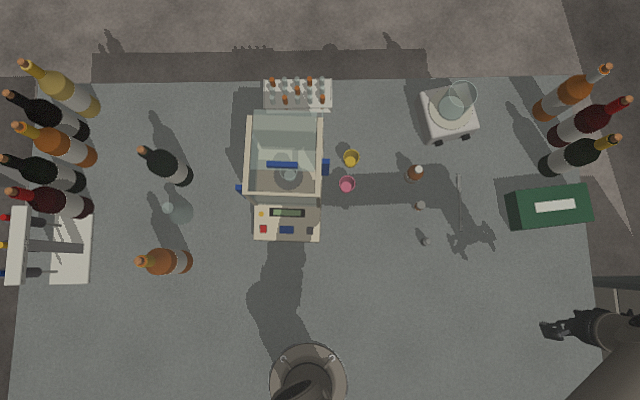

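The side view shows the balance around (295,215). The tare key is at (317,260), the hatch ridge at (288,176), the right strip at (320,173) and the left strip at (265,227). In the top view the tare key is at (287,229), the hatch ridge at (282,164) and the right strip at (326,167). The pink beaker (347,184) and yellow beaker (351,158) are look-alikes. The real beaker is the clear one inside the shield at (289,175).

```bash
python3 - <<'E'
from h import *
crops={"side":(220,120,140,170),"top":(225,70,150,180)}; out=[]
for n in crops:
    p,K,d,T=cam(n); x,y,w,h=crops[n]
    hsv=cv2.cvtColor(p,cv2.COLOR_RGB2HSV)
    m=cv2.inRange(hsv,(105,130,40),(125,255,255))
    N,_,st,ce=cv2.connectedComponentsWithStats(m)
    for s,c in zip(st[1:],ce[1:]):
        if s[4]>10 and x<c[0]<x+w and y<c[1]<y+h: print(n,s,c.round(1))
    for nm,lo,hi in(("red",(0,150,90),(6,255,255)),):
        N,_,st,ce=cv2.connectedComponentsWithStats(cv2.inRange(hsv,lo,hi))
        for s,c in zip(st[1:],ce[1:]):
            if s[4]>8 and x<c[0]<x+w and y<c[1]<y+h: print(n,nm,s,c.round(1))
    out.append(cv2.resize(p[y:y+h,x:x+w],(400,int(400*h/w)),interpolation=cv2.INTER_CUBIC)[:480])
save(np.hstack(out),"pics/crop.png") if out[0].shape==out[1].shape else save(np.hstack([cv2.resize(o,(400,480)) for o in out]),"pics/crop.png")
E
```

```text
side [319 162   4   6  16] [320.8 164.1]
side [275 168  27  17 225] [288.2 176. ]
side [318 175   6  11  47] [320.  180.2]
side [258 209  14  39 304] [265.1 227.4]
side [310 254  15  11  92] [317.2 258.9]
side red [292 266   9   8  45] [296.1 269.6]
top [323 159   7   5  31] [325.6 160.9]
top [267 161  30   7 147] [281.6 163.7]
top [236 185   6   5  29] [238.4 186.9]
top red [260 225   6   8  36] [262.9 228.2]
```

View pics/crop.png

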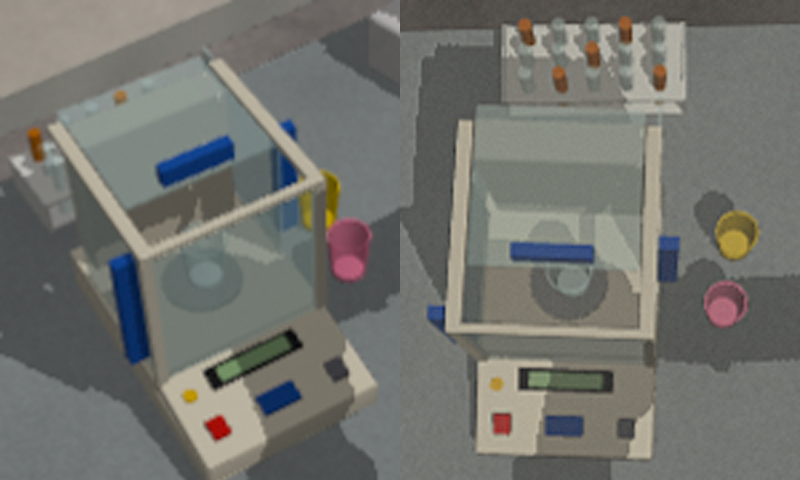

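The crop shows the wide blue tare key at side (317,259) and top (286,230), between the red key and the grey key. The hatch ridge and right strip sit back from their front stops. The clear beaker on the pan fits the description. The pink and yellow ones stand outside the shield on its right, so they aren't meant. Next I'll fit the pose.

```bash
cat > fit.py <<'E'
from h import *
from scipy.optimize import least_squares
from itertools import product
C={n:cam(n)[1:] for n in("side","top")}
def box(cx,cy,cz,dx,dy,dz): return [(cx+a*dx/2,cy+b*dy/2,cz+c*dz/2) for a,b,c in product((-1,1),repeat=3)]
def W(P,v):
    c,s=np.cos(v[2]),np.sin(v[2]); P=np.array(P,float)
    return np.c_[v[0]+c*P[:,0]-s*P[:,1],v[1]+s*P[:,0]+c*P[:,1],P[:,2]]
# v: x,y,yaw, key z, key x, hatch x, hatch ztop, right strip x, left strip x
pts=lambda v:[
 ("top",(-.06,.105,.268),(242.2,194.5)),("top",(-.06,-.105,.268),(321.4,196.4)),
 ("top",(.12,.105,.268),(246.4,115.7)),("top",(.12,-.105,.268),(323.2,117.6)),
 ("side",(-.06,.105,.268),(271.8,211.7)),("side",(-.06,-.105,.268),(333.8,183)),
 ("side",(.12,.105,.268),(237.5,164.8)),("side",(.12,-.105,.268),(294.6,141)),
 ("side",(v[4],0,v[3]),(317.6,259)),("top",(v[4],0,v[3]),(286.5,229.7)),
 ("side",(v[4],.072,v[3]),(296.1,269.6)),("top",(v[4],.072,v[3]),(262.9,228.2)),
 ("side",(v[4],-.072,v[3]),(337.6,249.2)),("top",(v[4],-.072,v[3]),(309.7,230.5))]
bx=lambda v:[("side",box(v[5],0,v[6]-.011,.014,.08,.022),(275,168,302,185)),
 ("top",box(v[5],0,v[6]-.011,.014,.08,.022),(267,161,297,168)),
 ("side",box(v[8],.113,.176,.014,.022,.15),(258,209,272,248)),
 ("top",box(v[7],-.113,.176,.014,.022,.15),(322,158.5,330,175.7))]
def res(v,full=False):
    r=[]
    for n,P,u in pts(v): r+=list(proj(W([P],v),*C[n])[0]-u+0.0)
    for n,B,b in bx(v):
        q=proj(W(B,v),*C[n]); r+=list(np.r_[q.min(0),q.max(0)]-b)
    return np.array(r)
if __name__=="__main__":
    s=least_squares(res,[.65,0,0,.06,-.13,.05,.29,.05,-.05],loss="soft_l1")
    print(s.x.round(4)); print(res(s.x).round(1).tolist())
    np.save("v.npy",s.x)
E
python3 fit.py
```

```text
[ 0.5999  0.0511 -0.0539  0.0564 -0.1388  0.0118  0.2877  0.0323 -0.0469]
[-1.2, -3.5, 0.2, -2.6, -1.1, 8.9, 0.8, 9.7, -5.2, -2.2, -0.6, -2.9, 1.7, 5.2, 7.6, 3.7, -0.2, 0.1, 0.1, -0.2, 0.2, 0.1, 0.5, 0.5, 0.2, -0.3, 0.2, -0.2, -0.8, -0.8, 0.0, 1.2, -0.7, -0.5, 1.0, 0.8, -0.3, -0.5, 0.7, 0.3, -0.5, -0.1, -0.0, 0.1]
```

```bash
python3 - <<'E'
import fit; from fit import *
op=fit.pts
fit.pts=lambda v:[p for i,p in enumerate(op(v)) if i not in(2,3,4,5,6,7)]
s=least_squares(lambda v:np.r_[res(v),(v[4]+.13)*3000],[.65,0,0,.06,-.13,.05,.29,.05,-.05],loss="soft_l1")
v=s.x;print(v.round(4)); print(res(v).round(1).tolist()); np.save("v.npy",v)
ims=[]
for n,(x,y,w,h) in {"side":(220,120,140,160),"top":(225,70,140,160)}.items():
    p,K,d,T=cam(n); p=cv2.resize(p[y:y+h,x:x+w],None,fx=2.8,fy=2.8,interpolation=cv2.INTER_CUBIC)
    def dr(P,col):
        for q in proj(W(P,v),K,d,T): cv2.circle(p,tuple(int(a) for a in (q-[x,y]+.5)*2.8),2,col,-1)
    for nn,B,b in bx(v): dr(B,(255,0,0))
    dr([(a,b,c) for a in(-.06,.12) for b in(-.105,.105) for c in(.068,.268)],(0,255,0))
    dr([(v[4],b,v[3]) for b in(-.072,0,.072)],(255,255,0)); dr([(-.165,-.105,0),(-.165,.105,0)],(255,0,255))
    ims.append(p)
save(np.hstack(ims),"pics/ov.png")
print("hatch rear face",W([[v[5]+.007,0,v[6]]],v),"door",W([[v[7]+.007,-.113,.251]],v),"key",W([[v[4],0,v[3]]],v))
E
```

```text
[ 0.5914  0.0513 -0.0562  0.056  -0.13    0.0204  0.2876  0.041  -0.0386]
[-1.4, -0.4, 0.2, 0.7, -0.2, 0.1, 0.1, -0.3, 0.2, 0.0, 0.5, 0.3, 0.2, -0.3, 0.2, -0.3, -0.7, -0.9, 0.1, 1.1, -0.6, -0.6, 1.1, 0.8, -0.2, -0.6, 0.7, 0.3, -0.4, -0.1, 0.1, 0.2]
hatch rear face [[0.61881851 0.0498061  0.28759186]] door [[ 0.63303353 -0.06417271  0.251     ]] key [[0.46162724 0.05865262 0.05600704]]
```

View pics/ov.png

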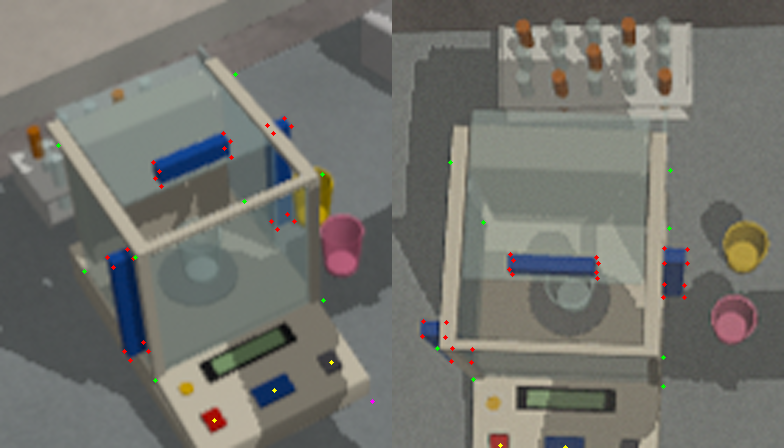

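The model fits: the hatch ridge is at local x of about 0.020, the right strip at 0.041 (shut at about -0.039), and yaw is -0.056. First I'll shut the fingers, lift the arm and turn so tool y lies along the balance's x.

Call:
{"fn": "jog_arm", "kwargs": {"rows": [{"fingers": 0, "z": -20, "az": -8.59}, {"fingers": 0, "z": -20, "az": -8.59}, {"fingers": 0, "z": -20, "az": -8.59}, {"fingers": 0, "z": -20, "az": -8.59}, {"fingers": 0, "z": -20, "az": -8.59}, {"fingers": 0, "z": -10, "az": -8.59}, {"fingers": 0, "z": -10, "az": -8.59}, {"fingers": 0, "az": -8.59}], "force": 40}}

```text
invalid input
```

```bash
cat > go.py <<'E'
import sys; from h import *
from scipy.spatial.transform import Rotation as R
v=np.load("v.npy"); o=bot.get_obs(); c,s=np.cos(v[2]),np.sin(v[2]); B=np.array([[c,-s,0],[s,c,0],[0,0,1]])
q=o["tool_rot"]; Rt=R.from_quat([q[1],q[2],q[3],q[0]]).as_matrix()
l=B.T@(np.array(o["eef_pos"])-[v[0],v[1],0])
print("t",round(o["t"],2),"local mm",(l*1e3).round(1),"q",np.round(o["q"],2),"w",round(o["gripper_width"],2),"F local",(B.T@np.array(o["contact_force"])).round(1))
print("tool axes in balance frame\n",(B.T@Rt).round(3))
if len(sys.argv)>3:
    t=np.array([float(a) for a in sys.argv[1:4]])
    print("tool shift mm",(Rt.T@B@(t-l*1e3)).round(1), "rotvec deg to square", np.degrees(R.from_matrix(Rt.T@B@np.array([[0,1,0],[1,0,0],[0,0,-1.]])).as_rotvec()).round(2))
E
python3 go.py 90 -121 320
```

```text
t 0.5 local mm [-344.1 -714.1  231.3] q [ 1.15  0.48  0.02  1.56 -0.01  1.11 -0.08] w 1.0 F local [0.6 0.6 0.6]
tool axes in balance frame
 [[ 0.933  0.361  0.   ]
 [ 0.361 -0.933  0.   ]
 [ 0.    -0.    -1.   ]]
tool shift mm [ 618.8 -396.6  -88.7] rotvec deg to square [  0.    -0.   -68.86]
```

Call:
{"fn": "jog_arm", "kwargs": {"rows": [{"fingers": 0, "x": 0, "y": 0, "z": -20, "ax": 0, "ay": 0, "az": -8.5}, {"fingers": 0, "x": 0, "y": 0, "z": -20, "ax": 0, "ay": 0, "az": -8.5}, {"fingers": 0, "x": 0, "y": 0, "z": -20, "ax": 0, "ay": 0, "az": -8.5}, {"fingers": 0, "x": 0, "y": 0, "z": -20, "ax": 0, "ay": 0, "az": -8.5}, {"fingers": 0, "x": 0, "y": 0, "z": -20, "ax": 0, "ay": 0, "az": -8.5}, {"fingers": 0, "x": 0, "y": 0, "z": -10, "ax": 0, "ay": 0, "az": -8.5}, {"fingers": 0, "x": 0, "y": 0, "z": -10, "ax": 0, "ay": 0, "az": -8.5}, {"fingers": 0, "x": 0, "y": 0, "z": 0, "ax": 0, "ay": 0, "az": -8.5}]}}

```text
t: 1.3
eef_pos: [0.2079, -0.6429, 0.3533]
tool_rot: [0.001, 0.73, 0.684, -0.001]
contact_force: [-0.2, -1.1, -0.0]
gripper_width: -0.001
grasp_force: 0.0
```

```bash
python3 go.py 90 -121 320
```

```text
t 1.3 local mm [-343.9 -714.7  353.3] q [ 1.31  0.41 -0.2   1.38  0.08  1.35  1.04] w -0.0 F local [-0.1 -1.2 -0. ]
tool axes in balance frame
 [[ 0.009  1.     0.001]
 [ 1.    -0.009 -0.003]
 [-0.003  0.001 -1.   ]]
tool shift mm [597.7 428.4  32.2] rotvec deg to square [ 0.07  0.16 -0.52]
```

Call:
{"fn": "jog_arm", "kwargs": {"rows": [{"fingers": 0, "x": 37, "y": 27, "z": 0, "ax": 0, "ay": 0, "az": -0.5}, {"fingers": 0, "x": 37, "y": 27, "z": 0, "ax": 0, "ay": 0, "az": 0}, {"fingers": 0, "x": 37, "y": 27, "z": 0, "ax": 0, "ay": 0, "az": 0}, {"fingers": 0, "x": 37, "y": 27, "z": 0, "ax": 0, "ay": 0, "az": 0}, {"fingers": 0, "x": 37, "y": 27, "z": 0, "ax": 0, "ay": 0, "az": 0}, {"fingers": 0, "x": 37, "y": 27, "z": 0, "ax": 0, "ay": 0, "az": 0}, {"fingers": 0, "x": 37, "y": 27, "z": 0, "ax": 0, "ay": 0, "az": 0}, {"fingers": 0, "x": 37, "y": 27, "z": 0, "ax": 0, "ay": 0, "az": 0}]}}

```text
t: 2.1
eef_pos: [0.4429, -0.3591, 0.3516]
tool_rot: [0.0, 0.729, 0.685, -0.0]
contact_force: [0.7, -0.7, 0.4]
gripper_width: -0.001
grasp_force: 0.0
```

```bash
python3 go.py 90 -121 320
```

```text
t 2.1 local mm [-125.2 -418.1  351.6] q [ 0.89  0.24 -0.39  1.63  0.09  1.29  0.42] w -0.0 F local [ 0.8 -0.6  0.4]
tool axes in balance frame
 [[ 0.007  1.     0.   ]
 [ 1.    -0.007 -0.001]
 [-0.001  0.    -1.   ]]
tool shift mm [298.6 213.3  31.5] rotvec deg to square [ 0.02  0.03 -0.38]
```

Call:
{"fn": "jog_arm", "kwargs": {"rows": [{"fingers": 0, "x": 37, "y": 32, "z": 0, "ax": 0, "ay": 0, "az": -0.4}, {"fingers": 0, "x": 37, "y": 32, "z": 0, "ax": 0, "ay": 0, "az": 0}, {"fingers": 0, "x": 37, "y": 32, "z": 0, "ax": 0, "ay": 0, "az": 0}, {"fingers": 0, "x": 37, "y": 32, "z": 0, "ax": 0, "ay": 0, "az": 0}, {"fingers": 0, "x": 37, "y": 32, "z": 0, "ax": 0, "ay": 0, "az": 0}, {"fingers": 0, "x": 37, "y": 32, "z": 0, "ax": 0, "ay": 0, "az": 0}, {"fingers": 0, "x": 37, "y": 20, "z": 15, "ax": 0, "ay": 0, "az": 0}, {"fingers": 0, "x": 20, "y": 0, "z": 15, "ax": 0, "ay": 0, "az": 0}]}}

```text
t: 2.9
eef_pos: [0.6718, -0.0889, 0.3207]
tool_rot: [-0.001, 0.725, 0.689, 0.002]
contact_force: [-0.5, 1.2, -1.1]
gripper_width: -0.002
grasp_force: 0.0
```

```bash
python3 go.py 90 -121 215; python3 - <<'E'
from h import *
p,K,d,T=cam("wrist"); q=cam("side")[0][80:300,180:400]
save(np.hstack([cv2.resize(p,(480,300)),cv2.resize(q,(300,300),interpolation=cv2.INTER_CUBIC)]),"pics/w1.png")
E
```

```text
t 2.9 local mm [  88.1 -135.5  320.7] q [ 0.38  0.47 -0.5   1.41  0.22  1.32 -0.18] w -0.0 F local [-0.6  1.2 -1.1]
tool axes in balance frame
 [[-0.006  1.     0.001]
 [ 1.     0.006  0.003]
 [ 0.003  0.001 -1.   ]]
tool shift mm [ 14.2   1.8 105.7] rotvec deg to square [ 0.08 -0.17  0.32]
```

View pics/w1.png

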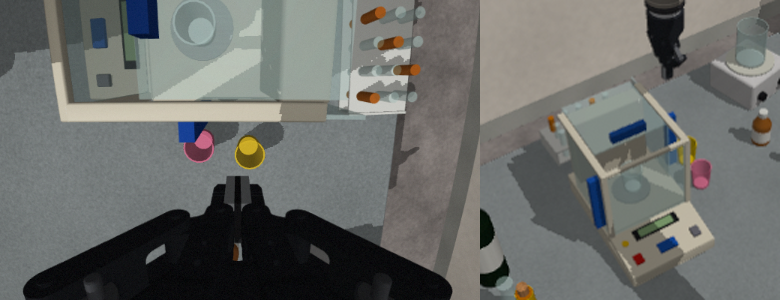

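The wrist view shows the shut fingers at (237,190), with the right strip's top at (188,130) and the hatch ridge at (143,15). The fingers are behind and outside the strip. Next I'll check the model numerically in this view.

```bash
python3 - <<'E'
from fit import *
v=np.load("v.npy"); p,K,d,T=cam("wrist"); C["wrist"]=(K,d,T)
m=cv2.inRange(cv2.cvtColor(p,cv2.COLOR_RGB2HSV),(105,130,40),(125,255,255))
for s in cv2.connectedComponentsWithStats(m)[2][1:]:
    if s[4]>60: print(s)
print(proj(W([(v[7]+a,b,.251) for a in(-.007,.007) for b in(-.124,-.102)],v),K,d,T).round(0).tolist())
print(proj(W([(v[5]+a,-.04,z) for a in(-.007,.007) for z in(v[6],v[6]-.022)],v),K,d,T).round(0).tolist())
print(proj([bot.get_obs()["eef_pos"]],K,d,T))
E
```

```text
[ 172    0   42   41 1567]
[123  19  20  40 438]
[240 153  41  28 877]
[[238.0, 181.0], [236.0, 148.0], [259.0, 181.0], [258.0, 148.0]]
[[171.0, 34.0], [187.0, 41.0], [199.0, 33.0], [212.0, 41.0]]
[[317.59476924 255.13553166]]
```

Call:
{"fn": "jog_arm", "kwargs": {"rows": [{"fingers": 0, "x": 14, "y": 2, "z": 5, "ax": 0, "ay": 0, "az": 0.3}, {"fingers": 0, "x": 0, "y": 0, "z": 35, "ax": 0, "ay": 0, "az": 0}, {"fingers": 0, "x": 0, "y": 0, "z": 35, "ax": 0, "ay": 0, "az": 0}, {"fingers": 0, "x": 0, "y": 0, "z": 30, "ax": 0, "ay": 0, "az": 0}, {"fingers": 0, "x": 0, "y": -5, "z": 0, "ax": 0, "ay": 0, "az": 0}, {"fingers": 0, "x": 0, "y": -8, "z": 0, "ax": 0, "ay": 0, "az": 0}, {"fingers": 0, "x": 0, "y": -8, "z": 0, "ax": 0, "ay": 0, "az": 0}, {"fingers": 0, "x": 0, "y": -8, "z": 0, "ax": 0, "ay": 0, "az": 0}]}}

```text
t: 3.95
eef_pos: [0.644, -0.0783, 0.2188]
tool_rot: [0.002, 0.728, 0.685, 0.002]
contact_force: [2.6, -0.3, 1.3]
gripper_width: 0.003
grasp_force: 1.0
```

```bash
python3 go.py -14 -121 215
```

```text
t 3.95 local mm [  59.8 -126.5  218.8] q [ 0.38  0.49 -0.5   1.61  0.26  1.1  -0.24] w 0.0 F local [ 2.6 -0.1  1.3]
tool axes in balance frame
 [[ 0.005  1.     0.005]
 [ 1.    -0.005 -0.   ]
 [-0.     0.005 -1.   ]]
tool shift mm [  5.1 -73.8   3.5] rotvec deg to square [ 0.26  0.01 -0.28]
```

Call:
{"fn": "jog_arm", "kwargs": {"rows": [{"fingers": 0, "x": 2, "y": -8, "z": 0, "ax": 0, "ay": 0, "az": 0}, {"fingers": 0, "x": 2, "y": -8, "z": 0, "ax": 0, "ay": 0, "az": 0}, {"fingers": 0, "x": 0, "y": -8, "z": 0, "ax": 0, "ay": 0, "az": 0}, {"fingers": 0, "x": 0, "y": -8, "z": 0, "ax": 0, "ay": 0, "az": 0}, {"fingers": 0, "x": 0, "y": -8, "z": 0, "ax": 0, "ay": 0, "az": 0}, {"fingers": 0, "x": 0, "y": -8, "z": 0, "ax": 0, "ay": 0, "az": 0}, {"fingers": 0, "x": 0, "y": -8, "z": 0, "ax": 0, "ay": 0, "az": 0}, {"fingers": 0, "x": 0, "y": -4, "z": 0, "ax": 0, "ay": 0, "az": 0}]}}

```text
t: 4.75
eef_pos: [0.5827, -0.0706, 0.2162]
tool_rot: [-0.0, 0.728, 0.685, -0.0]
contact_force: [1.8, -0.2, 1.0]
gripper_width: -0.002
grasp_force: 0.9
```

```bash
python3 go.py -14 -121 215
```

```text
t 4.75 local mm [  -1.9 -122.2  216.2] q [ 0.42  0.4  -0.52  1.76  0.22  1.04 -0.24] w -0.0 F local [ 1.8 -0.1  1. ]
tool axes in balance frame
 [[ 0.004  1.    -0.001]
 [ 1.    -0.004 -0.   ]
 [-0.    -0.001 -1.   ]]
tool shift mm [  1.2 -12.1   1.2] rotvec deg to square [-0.03  0.   -0.25]
```

Call:
{"fn": "jog_arm", "kwargs": {"rows": [{"fingers": 0, "x": 0, "y": -3, "z": 0, "ax": 0, "ay": 0, "az": 0}, {"fingers": 0, "x": 0, "y": -3, "z": 0, "ax": 0, "ay": 0, "az": 0}, {"fingers": 0, "x": 0, "y": -2, "z": 0, "ax": 0, "ay": 0, "az": 0}, {"fingers": 0, "x": 0, "y": -2, "z": 0, "ax": 0, "ay": 0, "az": 0}, {"fingers": 0, "x": 0, "y": -2, "z": 0, "ax": 0, "ay": 0, "az": 0}, {"fingers": 0, "x": 0, "y": -2, "z": 0, "ax": 0, "ay": 0, "az": 0}, {"fingers": 0, "x": 0, "y": -1, "z": 0, "ax": 0, "ay": 0, "az": 0}, {"fingers": 0, "x": 0, "y": -1, "z": 0, "ax": 0, "ay": 0, "az": 0}]}}

```text
t: 5.55
eef_pos: [0.5696, -0.0698, 0.2165]
tool_rot: [0.001, 0.728, 0.685, 0.002]
contact_force: [11.7, 0.0, -6.2]
gripper_width: -0.005
grasp_force: 5.6
```

```bash
python3 go.py -22 -121 215
```

```text
t 5.55 local mm [ -15.  -122.2  216.5] q [ 0.43  0.37 -0.52  1.79  0.21  1.03 -0.24] w -0.01 F local [11.7  0.7 -6.2]
tool axes in balance frame
 [[ 0.004  1.     0.005]
 [ 1.    -0.004  0.001]
 [ 0.001  0.005 -1.   ]]
tool shift mm [ 1.2 -7.   1.5] rotvec deg to square [ 0.26 -0.03 -0.26]
```

The force rose to 11.7 N with motion stalled, so the right door is at its stop. I'll back off, lift, and move across behind the hatch ridge.

Call:
{"fn": "jog_arm", "kwargs": {"rows": [{"fingers": 0, "x": -2, "y": 10, "z": 0, "ax": 0, "ay": 0, "az": 0}, {"fingers": 0, "x": -2, "y": 10, "z": 0, "ax": 0, "ay": 0, "az": 0}, {"fingers": 0, "x": 0, "y": 0, "z": -40, "ax": 0, "ay": 0, "az": 0}, {"fingers": 0, "x": 0, "y": 10, "z": -45, "ax": 0, "ay": 0, "az": 0}, {"fingers": 0, "x": 0, "y": 15, "z": -30, "ax": 0, "ay": 0, "az": 0}, {"fingers": 0, "x": 35, "y": 20, "z": 0, "ax": 0, "ay": 0, "az": 0}, {"fingers": 0, "x": 35, "y": 20, "z": 0, "ax": 0, "ay": 0, "az": 0}, {"fingers": 0, "x": 35, "y": 0, "z": 0, "ax": 0, "ay": 0, "az": 0}]}}

```text
t: 6.35
eef_pos: [0.6605, 0.0261, 0.3304]
tool_rot: [-0.0, 0.729, 0.685, -0.0]
contact_force: [0.9, -0.1, -0.4]
gripper_width: -0.003
grasp_force: 0.0
```

```bash
python3 go.py 65 0 277; python3 - <<'E'
from fit import *
v=np.load("v.npy"); 
for n in("wrist","top","side"):
    p,K,d,T=cam(n)
    m=cv2.inRange(cv2.cvtColor(p,cv2.COLOR_RGB2HSV),(105,130,40),(125,255,255))
    for s in cv2.connectedComponentsWithStats(m)[2][1:]:
        if s[4]>20 and (n=="wrist" or 220<s[0]<360 and 110<s[1]<280): print(n,s)
    if n=="wrist": print(proj(W([(v[5]+a,b,v[6]) for a in(-.007,.007) for b in (-.04,.04)],v),K,d,T).round(0).tolist())
    q=proj(W(box(-.0386,-.113,.176,.014,.022,.15),v),K,d,T); print("strip shut pred",n,q.min(0).round(1),q.max(0).round(1))
    if n=="wrist": w=p
save(w,"pics/w2.png")
E
```

```text
t 6.35 local mm [ 70.4 -21.3 330.4] q [ 0.24  0.44 -0.54  1.44  0.23  1.33 -0.38] w -0.0 F local [ 0.9 -0.1 -0.4]
tool axes in balance frame
 [[ 0.007  1.    -0.001]
 [ 1.    -0.007  0.   ]
 [ 0.    -0.001 -1.   ]]
tool shift mm [21.3 -5.5 53.4] rotvec deg to square [-0.06 -0.01 -0.38]
wrist [139   0  59  17 773]
wrist [ 222  126   37  134 4040]
wrist [153 131  19  33 426]
[[229.0, 259.0], [219.0, 127.0], [251.0, 260.0], [244.0, 127.0]]
strip shut pred wrist [171.9 235.7] [235.7 332.9]
top [236 185   6   5  30]
top [280 226  13   7  76]
strip shut pred top [320.6 187.5] [329.1 201.7]
side [275 168  27  17 222]
side [332 178   5  37  82]
side [258 209  14  38 302]
side [310 254  15  11  92]
strip shut pred side [328.8 177.7] [337.8 217.5]
```

View pics/w2.png

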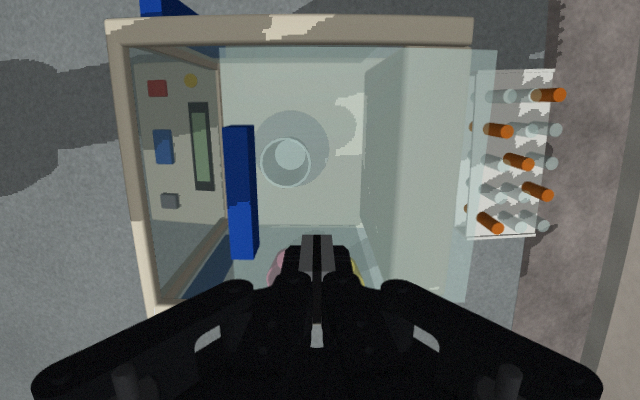

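The wrist view shows the hatch ridge at x 222–258 and the fingers behind it at (317,250). In the side view the right strip now matches its shut position. Next I'll lower the fingers behind the ridge and begin pushing.

Call:
{"fn": "jog_arm", "kwargs": {"rows": [{"fingers": 0, "x": 21, "y": -2, "z": 20, "ax": 0, "ay": 0, "az": -0.4}, {"fingers": 0, "x": 0, "y": 0, "z": 20, "ax": 0, "ay": 0, "az": 0}, {"fingers": 0, "x": 0, "y": 0, "z": 8, "ax": 0, "ay": 0, "az": 0}, {"fingers": 0, "x": 0, "y": 0, "z": 5, "ax": 0, "ay": 0, "az": 0}, {"fingers": 0, "x": 0, "y": -6, "z": 0, "ax": 0, "ay": 0, "az": 0}, {"fingers": 0, "x": 0, "y": -6, "z": 0, "ax": 0, "ay": 0, "az": 0}, {"fingers": 0, "x": 0, "y": -6, "z": 0, "ax": 0, "ay": 0, "az": 0}, {"fingers": 0, "x": 0, "y": -6, "z": 0, "ax": 0, "ay": 0, "az": 0}]}}

```text
t: 7.4
eef_pos: [0.6336, 0.0483, 0.2792]
tool_rot: [0.0, 0.726, 0.688, 0.0]
contact_force: [-0.8, 0.3, -0.4]
gripper_width: -0.0
grasp_force: 0.0
```

```bash
python3 go.py -17 0 277
```

```text
t 7.4 local mm [ 42.3  -0.7 279.2] q [ 0.23  0.43 -0.56  1.57  0.24  1.21 -0.42] w -0.0 F local [-0.8  0.2 -0.4]
tool axes in balance frame
 [[-0.002  1.     0.001]
 [ 1.     0.002 -0.   ]
 [-0.     0.001 -1.   ]]
tool shift mm [  0.8 -59.3   2.1] rotvec deg to square [0.07 0.   0.13]
```

Call:
{"fn": "jog_arm", "kwargs": {"rows": [{"fingers": 0, "x": 0, "y": 0, "z": 2, "ax": 0, "ay": 0, "az": 0}, {"fingers": 0, "x": 0, "y": -6, "z": 0, "ax": 0, "ay": 0, "az": 0}, {"fingers": 0, "x": 0, "y": -6, "z": 0, "ax": 0, "ay": 0, "az": 0}, {"fingers": 0, "x": 0, "y": -6, "z": 0, "ax": 0, "ay": 0, "az": 0}, {"fingers": 0, "x": 0, "y": -6, "z": 0, "ax": 0, "ay": 0, "az": 0}, {"fingers": 0, "x": 0, "y": -6, "z": 0, "ax": 0, "ay": 0, "az": 0}, {"fingers": 0, "x": 0, "y": -4, "z": 0, "ax": 0, "ay": 0, "az": 0}, {"fingers": 0, "x": 0, "y": -3, "z": 0, "ax": 0, "ay": 0, "az": 0}]}}

```text
t: 8.2
eef_pos: [0.5964, 0.0503, 0.2761]
tool_rot: [-0.0, 0.726, 0.688, -0.0]
contact_force: [1.9, 0.2, 1.3]
gripper_width: 0.0
grasp_force: 0.8
```

```bash
python3 go.py -17 0 277
```

```text
t 8.2 local mm [  5.   -0.8 276.1] q [ 0.25  0.37 -0.57  1.66  0.21  1.17 -0.43] w 0.0 F local [1.9 0.3 1.3]
tool axes in balance frame
 [[-0.003  1.    -0.   ]
 [ 1.     0.003 -0.   ]
 [-0.    -0.    -1.   ]]
tool shift mm [  0.8 -22.   -0.8] rotvec deg to square [-0.02  0.    0.15]
```

Pushing at about 1.9 N, so the hatch is sliding. I'll continue towards the stop.

Call:
{"fn": "jog_arm", "kwargs": {"rows": [{"fingers": 0, "x": 0, "y": -3, "z": 0, "ax": 0, "ay": 0, "az": 0}, {"fingers": 0, "x": 0, "y": -3, "z": 0, "ax": 0, "ay": 0, "az": 0}, {"fingers": 0, "x": 0, "y": -3, "z": 0, "ax": 0, "ay": 0, "az": 0}, {"fingers": 0, "x": 0, "y": -3, "z": 0, "ax": 0, "ay": 0, "az": 0}, {"fingers": 0, "x": 0, "y": -2, "z": 0, "ax": 0, "ay": 0, "az": 0}, {"fingers": 0, "x": 0, "y": -2, "z": 0, "ax": 0, "ay": 0, "az": 0}, {"fingers": 0, "x": 0, "y": -1, "z": 0, "ax": 0, "ay": 0, "az": 0}, {"fingers": 0, "x": 0, "y": -1, "z": 0, "ax": 0, "ay": 0, "az": 0}]}}

```text
t: 9.0
eef_pos: [0.5789, 0.0512, 0.2762]
tool_rot: [-0.0, 0.726, 0.688, -0.0]
contact_force: [1.9, 1.1, -0.1]
gripper_width: -0.001
grasp_force: 0.8
```

```bash
python3 go.py -17 0 277
```

```text
t 9.0 local mm [-12.5  -0.8 276.2] q [ 0.26  0.34 -0.58  1.7   0.2   1.16 -0.43] w -0.0 F local [ 1.9  1.2 -0.1]
tool axes in balance frame
 [[-0.002  1.    -0.   ]
 [ 1.     0.002 -0.   ]
 [-0.    -0.    -1.   ]]
tool shift mm [ 0.9 -4.5 -0.8] rotvec deg to square [-0.01  0.    0.14]
```

Call:
{"fn": "jog_arm", "kwargs": {"rows": [{"fingers": 0, "x": 0, "y": -2, "z": 0, "ax": 0, "ay": 0, "az": 0}, {"fingers": 0, "x": 0, "y": -2, "z": 0, "ax": 0, "ay": 0, "az": 0}, {"fingers": 0, "x": 0, "y": -2, "z": 0, "ax": 0, "ay": 0, "az": 0}, {"fingers": 0, "x": 0, "y": -1, "z": 0, "ax": 0, "ay": 0, "az": 0}, {"fingers": 0, "x": 0, "y": -1, "z": 0, "ax": 0, "ay": 0, "az": 0}, {"fingers": 0, "x": 0, "y": -1, "z": 0, "ax": 0, "ay": 0, "az": 0}, {"fingers": 0, "x": 0, "y": -1, "z": 0, "ax": 0, "ay": 0, "az": 0}, {"fingers": 0, "x": 0, "y": 0, "z": 0, "ax": 0, "ay": 0, "az": 0}]}}

```text
t: 9.8
eef_pos: [0.5745, 0.0512, 0.278]
tool_rot: [0.004, 0.726, 0.687, 0.005]
contact_force: [18.4, -0.1, -5.4]
gripper_width: -0.005
grasp_force: 7.5
```

```bash
python3 go.py -17 0 277
```

```text
t 9.8 local mm [-16.9  -1.1 278. ] q [ 0.27  0.32 -0.58  1.72  0.2   1.14 -0.42] w -0.01 F local [18.4  0.9 -5.4]
tool axes in balance frame
 [[-0.001  1.     0.012]
 [ 1.     0.001  0.002]
 [ 0.002  0.012 -1.   ]]
tool shift mm [ 1.1 -0.1  1. ] rotvec deg to square [ 0.71 -0.12  0.06]
```

The hatch is at its stop, with 18 N and the ridge at about -0.040. I'll back off, lift and turn 90° for the tare key.

Call:
{"fn": "jog_arm", "kwargs": {"rows": [{"fingers": 0, "x": 0, "y": 6, "z": 0, "ax": 0, "ay": 0, "az": 0}, {"fingers": 0, "x": 0, "y": 8, "z": 0, "ax": 0, "ay": 0, "az": 0}, {"fingers": 0, "x": 0, "y": 0, "z": -30, "ax": 0, "ay": 0, "az": 0}, {"fingers": 0, "x": 0, "y": 0, "z": -40, "ax": 0, "ay": 0, "az": 0}, {"fingers": 0, "x": 0, "y": 0, "z": 0, "ax": 0, "ay": 0, "az": -8}, {"fingers": 0, "x": 0, "y": 0, "z": 0, "ax": 0, "ay": 0, "az": -8}, {"fingers": 0, "x": 0, "y": 0, "z": 0, "ax": 0, "ay": 0, "az": -8}, {"fingers": 0, "x": 0, "y": 0, "z": 0, "ax": 0, "ay": 0, "az": -8}]}}

```text
t: 10.6
eef_pos: [0.5825, 0.051, 0.3459]
tool_rot: [-0.001, 0.506, 0.863, -0.001]
contact_force: [0.4, 0.1, -0.3]
gripper_width: -0.002
grasp_force: 0.0
```

Call:
{"fn": "jog_arm", "kwargs": {"rows": [{"fingers": 0, "x": 0, "y": 0, "z": 0, "ax": 0, "ay": 0, "az": -8}, {"fingers": 0, "x": 0, "y": 0, "z": 0, "ax": 0, "ay": 0, "az": -8}, {"fingers": 0, "x": 0, "y": 0, "z": 0, "ax": 0, "ay": 0, "az": -8}, {"fingers": 0, "x": 0, "y": 0, "z": 0, "ax": 0, "ay": 0, "az": -8}, {"fingers": 0, "x": 0, "y": 0, "z": 0, "ax": 0, "ay": 0, "az": -8}, {"fingers": 0, "x": 0, "y": 0, "z": 0, "ax": 0, "ay": 0, "az": -8}, {"fingers": 0, "x": 0, "y": 0, "z": 0, "ax": 0, "ay": 0, "az": -8}, {"fingers": 0, "x": 0, "y": 0, "z": 0, "ax": 0, "ay": 0, "az": -2}]}}

```text
t: 11.4
eef_pos: [0.5825, 0.0509, 0.3457]
tool_rot: [-0.001, 0.025, 1.0, -0.0]
contact_force: [-0.1, -0.8, -0.0]
gripper_width: 0.0
grasp_force: 0.0
```

```bash
python3 go.py -134 0 320
```

```text
t 11.4 local mm [ -8.9  -0.9 345.7] q [ 0.47  0.36 -0.86  1.58  0.28  1.33  1.09] w 0.0 F local [-0.  -0.9 -0. ]
tool axes in balance frame
 [[-1.    -0.007 -0.002]
 [-0.007  1.    -0.   ]
 [ 0.002 -0.    -1.   ]]
tool shift mm [125.    1.8  26. ] rotvec deg to square [-1.000e-01 -9.000e-02  9.041e+01]
```

Call:
{"fn": "jog_arm", "kwargs": {"rows": [{"fingers": 0, "x": 25, "y": 2, "z": 0, "ax": 0, "ay": 0, "az": 0}, {"fingers": 0, "x": 25, "y": 0, "z": 0, "ax": 0, "ay": 0, "az": 0}, {"fingers": 0, "x": 25, "y": 0, "z": 0, "ax": 0, "ay": 0, "az": 0}, {"fingers": 0, "x": 25, "y": 0, "z": 0, "ax": 0, "ay": 0, "az": 0}, {"fingers": 0, "x": 25, "y": 0, "z": 0, "ax": 0, "ay": 0, "az": 0}, {"fingers": 0, "x": 0, "y": 0, "z": 0, "ax": 0, "ay": 0, "az": 0}, {"fingers": 0, "x": 0, "y": 0, "z": 30, "ax": 0, "ay": 0, "az": 0}, {"fingers": 0, "x": 0, "y": 0, "z": 40, "ax": 0, "ay": 0, "az": 0}]}}

```text
t: 12.2
eef_pos: [0.46, 0.0597, 0.2771]
tool_rot: [0.002, 0.027, 1.0, -0.0]
contact_force: [0.7, -0.4, -1.1]
gripper_width: -0.0
grasp_force: 0.0
```

```bash
python3 go.py -134 0 66; python3 - <<'E'
from fit import *
v=np.load("v.npy")
for n in("wrist","top","side"):
    p,K,d,T=cam(n)
    m=cv2.inRange(cv2.cvtColor(p,cv2.COLOR_RGB2HSV),(105,130,30),(125,255,255))
    for s in cv2.connectedComponentsWithStats(m)[2][1:]:
        if s[4]>10 and (n=="wrist" or 220<s[0]<360 and 110<s[1]<280): print(n,s)
    a=.2; K4=[(v[4]+e*np.cos(a),f,v[3]+e*np.sin(a)) for e in(-.012,.012) for f in(-.022,.022)]
    for nm,B in(("key",K4),("hatch shut",box(-.0386,0,v[6]-.011,.014,.08,.022)),("rstrip shut",box(-.0386,-.113,.176,.014,.022,.15))):
        q=proj(W(B,v),K,d,T); print(" pred",nm,q.min(0).round(1),q.max(0).round(1))
    if n=="wrist": save(p,"pics/w3.png")
E
```

```text
t 12.2 local mm [-131.7    1.   277.1] q [ 0.58  0.17 -0.92  1.94  0.15  1.1   1.11] w -0.0 F local [ 0.7 -0.4 -1.1]
tool axes in balance frame
 [[-1.    -0.002  0.005]
 [-0.002  1.    -0.   ]
 [-0.005 -0.    -1.   ]]
tool shift mm [  3.3  -0.9 211.1] rotvec deg to square [ 0.19  0.22 90.09]
wrist [298 164  40  22 873]
wrist [168 264  40  45 427]
wrist [428 265  41  45 422]
 pred key [297.6 162.8] [337.7 184.7]
 pred hatch shut [240.2 392.5] [396.2 446.2]
 pred rstrip shut [120.2 261.6] [220.7 387.9]
top [236 185   6   3  11]
top [281 184  15   6  73]
top [321 188   8   5  31]
 pred key [279.4 225.3] [293.9 233.5]
 pred hatch shut [265.1 182.8] [297.1 190.9]
 pred rstrip shut [320.6 187.5] [329.1 201.7]
side [285 184  15  14 100]
side [334 184   3  31  63]
side [258 209  14  38 301]
side [310 254  15  11  93]
 pred key [309.  252.8] [325.7 265.5]
 pred hatch shut [284.1 179.6] [312.4 199.2]
 pred rstrip shut [328.8 177.7] [337.8 217.5]
```

View pics/w3.png

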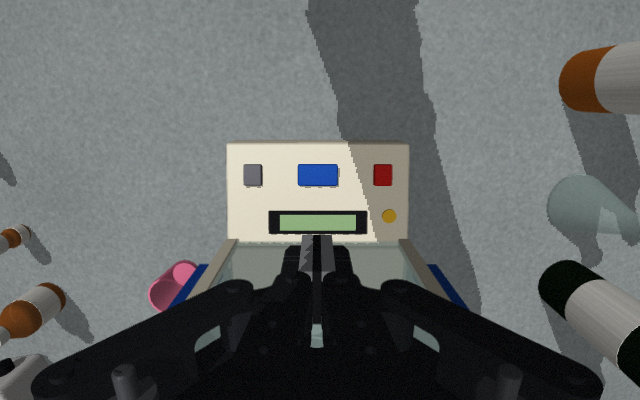

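The wrist view shows the blue tare key at (318,175), exactly where predicted, between the grey key (253,175) and the red key (383,175). The left and right strips are symmetric, at row 264, so the right door is shut. Next I'll descend to above the key.

Call:
{"fn": "jog_arm", "kwargs": {"rows": [{"fingers": 0, "x": 2, "y": -1, "z": 30, "ax": 0, "ay": 0, "az": 0}, {"fingers": 0, "x": 0, "y": 0, "z": 35, "ax": 0, "ay": 0, "az": 0}, {"fingers": 0, "x": 0, "y": 0, "z": 35, "ax": 0, "ay": 0, "az": 0}, {"fingers": 0, "x": 0, "y": 0, "z": 35, "ax": 0, "ay": 0, "az": 0}, {"fingers": 0, "x": 0, "y": 0, "z": 35, "ax": 0, "ay": 0, "az": 0}, {"fingers": 0, "x": 0, "y": 0, "z": 25, "ax": 0, "ay": 0, "az": 0}, {"fingers": 0, "x": 0, "y": 0, "z": 5, "ax": 0, "ay": 0, "az": 0}, {"fingers": 0, "x": 0, "y": 0, "z": 0, "ax": 0, "ay": 0, "az": 0}]}}

```text
t: 13.25
eef_pos: [0.4575, 0.0592, 0.0772]
tool_rot: [0.0, 0.027, 1.0, 0.0]
contact_force: [0.9, -1.1, 0.4]
gripper_width: -0.001
grasp_force: 0.0
```

```bash
python3 go.py -134 0 56
```

```text
t 13.25 local mm [-134.1    0.3   77.2] q [ 0.37  0.47 -0.76  2.14  0.49  0.71  0.79] w -0.0 F local [ 0.9 -1.   0.4]
tool axes in balance frame
 [[-1.    -0.002  0.001]
 [-0.002  1.     0.   ]
 [-0.001  0.    -1.   ]]
tool shift mm [-0.1 -0.3 21.2] rotvec deg to square [6.000e-02 3.000e-02 9.013e+01]
```

Call:
{"fn": "jog_arm", "kwargs": {"rows": [{"fingers": 0, "x": 0, "y": 0, "z": 6, "ax": 0, "ay": 0, "az": 0}, {"fingers": 0, "x": 0, "y": 0, "z": 6, "ax": 0, "ay": 0, "az": 0}, {"fingers": 0, "x": 0, "y": 0, "z": 3, "ax": 0, "ay": 0, "az": 0}, {"fingers": 0, "x": 0, "y": 0, "z": 2, "ax": 0, "ay": 0, "az": 0}, {"fingers": 0, "x": 0, "y": 0, "z": 2, "ax": 0, "ay": 0, "az": 0}, {"fingers": 0, "x": 0, "y": 0, "z": 2, "ax": 0, "ay": 0, "az": 0}, {"fingers": 0, "x": 0, "y": 0, "z": 1, "ax": 0, "ay": 0, "az": 0}, {"fingers": 0, "x": 0, "y": 0, "z": 0, "ax": 0, "ay": 0, "az": 0}]}}

```text
t: 14.05
eef_pos: [0.4572, 0.0588, 0.055]
tool_rot: [0.001, 0.027, 1.0, -0.0]
contact_force: [-0.1, -1.3, 9.2]
gripper_width: -0.0
grasp_force: 4.7
```

```bash
python3 go.py -134 0 56
```

```text
t 14.05 local mm [-1.345e+02 -1.000e-01  5.500e+01] q [ 0.34  0.5  -0.73  2.16  0.54  0.67  0.75] w -0.0 F local [-0.1 -1.3  9.2]
tool axes in balance frame
 [[-1.    -0.002  0.002]
 [-0.002  1.    -0.001]
 [-0.002 -0.001 -1.   ]]
tool shift mm [-0.5  0.1 -1. ] rotvec deg to square [5.000e-02 9.000e-02 9.013e+01]
```

9.2 N is well above the 4 N needed to bottom the key. I'll press slightly more and hold, then lift clear.

Call:
{"fn": "jog_arm", "kwargs": {"rows": [{"fingers": 0, "x": 0, "y": 0, "z": 1, "ax": 0, "ay": 0, "az": 0}, {"fingers": 0, "x": 0, "y": 0, "z": 1, "ax": 0, "ay": 0, "az": 0}, {"fingers": 0, "x": 0, "y": 0, "z": 0, "ax": 0, "ay": 0, "az": 0}, {"fingers": 0, "x": 0, "y": 0, "z": 0, "ax": 0, "ay": 0, "az": 0}, {"fingers": 0, "x": 0, "y": 0, "z": 0, "ax": 0, "ay": 0, "az": 0}, {"fingers": 0, "x": 0, "y": 0, "z": 0, "ax": 0, "ay": 0, "az": 0}, {"fingers": 0, "x": 0, "y": 0, "z": 0, "ax": 0, "ay": 0, "az": 0}, {"fingers": 0, "x": 0, "y": 0, "z": 0, "ax": 0, "ay": 0, "az": 0}]}}

```text
t: 14.85
eef_pos: [0.4574, 0.0588, 0.0543]
tool_rot: [0.001, 0.027, 1.0, -0.001]
contact_force: [-5.8, -3.7, 28.6]
gripper_width: -0.004
grasp_force: 14.9
```

Call:
{"fn": "jog_arm", "kwargs": {"rows": [{"fingers": 0, "x": 0, "y": 0, "z": -5, "ax": 0, "ay": 0, "az": 0}, {"fingers": 0, "x": 0, "y": 0, "z": -5, "ax": 0, "ay": 0, "az": 0}, {"fingers": 0, "x": 0, "y": 0, "z": -20, "ax": 0, "ay": 0, "az": 0}, {"fingers": 0, "x": 0, "y": 0, "z": -35, "ax": 0, "ay": 0, "az": 0}, {"fingers": 0, "x": 0, "y": 0, "z": -35, "ax": 0, "ay": 0, "az": 0}, {"fingers": 0, "x": 0, "y": 0, "z": -35, "ax": 0, "ay": 0, "az": 0}, {"fingers": 0, "x": 0, "y": 0, "z": -35, "ax": 0, "ay": 0, "az": 0}, {"fingers": 0, "x": 0, "y": 0, "z": -50, "ax": 0, "ay": 0, "az": 0}]}}

```text
t: 15.65
eef_pos: [0.4546, 0.0585, 0.2722]
tool_rot: [-0.002, 0.027, 1.0, 0.0]
contact_force: [1.8, -1.4, 0.7]
gripper_width: 0.0
grasp_force: 0.0
```

```bash
python3 go.py; python3 - <<'E'
from h import *
a=cam("side")[0][110:310,200:400]; b=cam("wrist")[0]
save(np.hstack([cv2.resize(a,(320,320),interpolation=cv2.INTER_CUBIC),cv2.resize(b,(480,320))]),"pics/end.png")
E
```

```text
t 15.65 local mm [-137.    -0.6  272.2] q [ 0.6   0.17 -0.94  1.95  0.16  1.1   1.11] w 0.0 F local [ 1.9 -1.3  0.7]
tool axes in balance frame
 [[-1.    -0.003 -0.004]
 [-0.003  1.     0.   ]
 [ 0.004  0.    -1.   ]]
```

View pics/end.png

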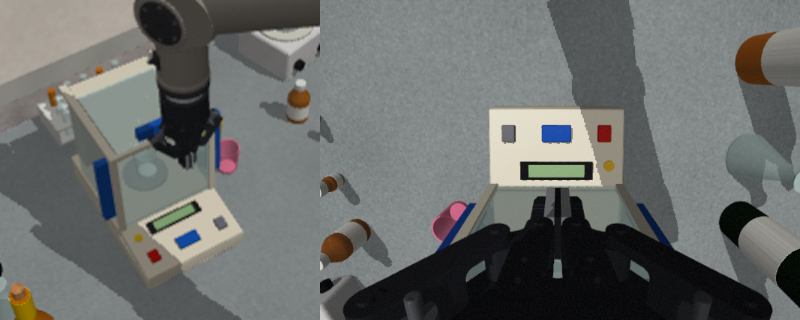

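The final view shows the side strips level, the hatch forward, the tare key up at (187,239) in the side crop and the arm clear. The press stiffened to 28.6 N with only 0.7 mm more travel, so the key had bottomed.

```bash
python3 -c "
from station import bot
print(bot.hand_in())"
```

```text
the job is handed in; nothing more can be done
None
```

I pushed the top hatch and right-hand door to their stops, pressed the tare key down fully and let it back up, and handed the job in at about 16 s of the 48 s allowed; no verdict was returned.

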